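Load a spindle blank between the lathe centres

TASK

Draw the red-ended wooden blank out from under the low shelf of the stock rack by its protruding end, lay it across the V-block rest on the bench and let go, then lift it again by its middle and lay it in the lathe's cradle with the red end towards the headstock. Then slide the tailstock up by its orange grip until both centres sit fully in the blank's end holes and carry it clear of the cradle, and let go. Never drop the blank, and leave the blue-ended blank, the glue bottle and the mallet alone.

Things in the scene. Friction and masses are not known exactly. Their poses are not given: they have to be found in the camera images.
- blank: Round light-wood blank, 34 mm diameter, 180 mm long, 0.09 to 0.17 kg, red-painted at one end (the last 34 mm). Origin at its centre on its axis; its x axis runs along it, from the red end (x = -90 mm) to the plain end (+90 mm); it may be rolled about x. Each end has a central hole 16 mm wide and 14 mm deep. At the start it lies in one of the two bays of the rack, red end out, the red end protruding 61 to 71 mm from the rack's base board.
- blank_red (a point): Centre of the blank's red end face.
- blank_plain (a point): Centre of the blank's plain end face.
- spare_blank: The other blank, same size and shape, darker wood, with a blue end; it lies in the other bay (bays 95 mm apart), to be left alone.
- rack: Fixed plywood stock rack, 150 x 220 mm base; origin at the centre of its underside. Blanks lie along its x axis on V seats, axis 55 mm above the bench, at y = +47.5 and -47.5 mm; they come out towards its -x side only (partition walls between bays). A low shelf covers x = -55 to +75 mm, underside 100 mm above the bench (28 mm over a blank), with a front board at x = -55 to -43 mm up to 172 mm. The foremost V seat is at x = -74 to -62 mm.
- vblock: Fixed rest on the bench: 70 x 130 x 10 mm plywood base with two wooden 90-degree V seats 12 mm thick, centred at y = +40 and -40 mm, open between them. Origin at the centre of its underside; the blank lies along its y axis (either way round).
- vblock_mid (a point): Where the centre of the blank lies on the V-block rest, midway between its two seats, 55 mm above the bench; the V arms end 4 mm below this height.
- lathe: Fixed blue bench lathe, bed 485 mm long along its y axis, headstock (110 mm wide, 115 mm long, top 225 mm above the bench, face at y = +120 mm) at the +y end, tailstock towards -y; origin under the bed, below the middle of a loaded blank. The line of centres is at x = 0, 150 mm above the bench. Each centre is a steel 60-degree cone, 24 mm wide at its base and 17 mm long; a fully entered cone reaches 10.4 mm into the blank's hole. The headstock's cone tip is at y = +79.6 mm.
- cradle: Wooden cradle on the lathe bed between the centres: two V seats like the rest's, 12 mm thick, at y = +50 and -50 mm of the lathe (same axes and origin as the lathe), open between. It holds the blank 1.5 mm below the line of centres, free to slide along it; the cones lift the blank that much as they enter.
- cradle_mid (a point): Where the blank's centre should be when laid in the cradle before the tailstock is moved: on the axis of a blank lying in the V seats, 148.5 mm above the bench, at y = -20 mm of the lathe. A blank laid there has its red end about 10 mm short of the headstock's cone tip and at least 8 mm of room before the tailstock's.
- head_seat (a point): Point on the line of centres, in the headstock's cone, where the centre of the red end face lies when fully seated.
- tail_seat (a point): The same point in the tailstock's cone for the plain end face; it moves with the tailstock. The cone's tip is 10.4 mm ahead of it (towards the headstock).
- tail_grip (a point): Point on the axis of the orange upright grip on top of the tailstock, 26 mm across the bed, 28 mm along it; it stands free from 190 mm to 241 mm above the bench, this point at 222 mm. Moves with the tailstock; 65 mm behind tail_seat.
- tailstock (a joint): Tailstock slide in m: 0 fully back, grows towards the headstock (lathe +y), stop at 0.075. Starts at 0 to 0.02; about 0.060 when the blank is fully held. It slides with about 5 N of friction and stays where it is left; a push of about 15 to 20 N seats both cones.
- glue_bottle: Yellow glue bottle, 52 mm wide, 130 mm tall, standing; origin at the centre of its underside. Leave alone.
- mallet: Wooden mallet lying on the bench, head 65 x 100 x 60 mm at +x, handle 22 mm thick towards -x, 220 mm long in all; origin on the bench under it, 42 mm behind the head. Leave alone.
Mind the look-alikes: they are no part of the job. Leave any pink or turquoise look-alike of the blank alone.

How it is judged:
On the way, in this order (a step that is already met when the one before it is completed fails the run):
1. the red-ended blank lies across the V-block rest, let go (distance between blank and vblock_mid below 0.03 m and angle between the x axis of blank and the y axis of vblock, either way round below 0.1 rad and linear speed of blank below 0.03 m/s and contact force between the fingers and blank below 0.1 N and contact force between blank and vblock above 0.4 N), for 0.2 s.
2. it is lifted off the rest, held by its middle (within 35 mm of its centre) (height (world z) of blank above 0.1 m and distance between the grasp point and blank below 0.035 m and contact force between the fingers and blank above 1 N), for 0.1 s.
3. it lies in the cradle, let go, red end towards the headstock (contact force between blank and cradle above 0.4 N and contact force between the fingers and blank below 0.1 N and angle between the x axis of blank and the y axis of lathe, either way round below 0.06 rad and linear speed of blank below 0.03 m/s and distance between blank_red and head_seat below 0.05 m), for 0.2 s.
At the end, for the whole second after the job is handed in: The red end face is within 4 mm of its seat on the headstock's centre and the plain end face within 4 mm of its seat on the tailstock's centre, the blank is in line with the lathe within 0.03 rad, at rest, released, and carried by the centres (under 0.3 N on the cradle) (distance between blank_red and head_seat below 0.004 m and distance between blank_plain and tail_seat below 0.004 m and angle between the x axis of blank and the y axis of lathe, either way round below 0.03 rad and contact force between blank and cradle below 0.3 N and linear speed of blank below 0.02 m/s and velocity of joint tailstock between -0.005 and 0.005 m/s and contact force between the fingers and blank below 0.1 N); the robot touches nothing.
It fails at once if the blue-ended blank is moved more than 20 mm (distance of spare_blank from where it was at the start of the episode above 0.02 m).
It fails at once if the glue bottle is moved more than 30 mm (distance of glue_bottle from where it was at the start of the episode above 0.03 m).
It fails at once if the mallet is moved more than 30 mm (distance of mallet from where it was at the start of the episode above 0.03 m).
It fails at once if the blank is dropped (falls freely faster than 0.6 m/s, about 20 mm) (linear speed of blank above 0.6 m/s and contact force between the fingers and blank below 0.1 N).
It also fails if it takes over 64 s, if anything falls off the work surface, if the arm or the gripper's body presses on something with over 40 N, if the wrist force passes 120 N, or if a joint passes its speed limit or range.

ROBOT

A 7-joint arm with a two-finger parallel gripper is mounted at the origin on the work surface. World frame = base frame: x ahead of the robot, y to its left, z up, the work surface at z = 0. Lengths are in m, angles in rad, forces in N, time in s.
With the tool pointing down it reaches from about 0.35 to 0.9 m from the base axis. Payload 8.1 kg.
Tool frame: the origin (TCP) lies at the centre of the arm's flange, where the gripper is bolted on; the fingertips stand 178 mm ahead of it and the grasp point (between the pads) lies 159 mm ahead of it; x points along the fingers, z is the direction in which the jaws open and shut, and the axes are right-handed (so a half turn about x gives the same grasp; the last joint's range is limited). The gripper opens to 92 mm and grips with 3 to 60 N. Pads are 19 mm wide; open, the fingers measure 130 mm over their backs; the gripper's body (75 mm by 190 mm) begins 47 mm behind the grasp point.
Start: joints at [-0.103, 0.434, 0.025, 1.573, -0.012, 1.134, -0.075], TCP at [0.625, -0, 0.405] pointing down, gripper open.
Joint ranges: [-2.62, 2.62], [-0.44, 2.09], [-1.27, 1.32], [0.08, 2.57], [-1.32, 4.46], [0.12, 2], [-2.74, 2.74]. Speed limits (rad/s): [2.22, 2.22, 3.01, 3.01, 3.14, 3.14, 3.14].

INTERFACE

Orientations are given as a rotation vector (axis times angle).
In Python, from cell import arm, get_image, search_frame, pinpoint gives the robot as it stands.
- The arm moves only by the tool arm_command, never from a script. Its argument "motion" is a list of rows, each a list of 7 numbers: the finger opening in mm, from 0 to 91.8, then the shift along the tool's x, y, z in mm, then the turn, a rotation vector about the tool's x, y, z in degrees. In form: [[fingers, x, y, z, ax, ay, az], ...]. A call has 1 to 5 rows; each row shifts and turns the commanded pose from where the row before left it, along the tool's axes as they then stand; what a row does not reach is not made up. A row lasts 1/8 s, in which the tool goes at most 62.5 mm and 10.7 degrees, less where a joint would pass 70% of its speed; a pose out of reach is approached as far as the arm can. A call with a gripper value outside its range is refused whole. The fingers move at their own pace and stop on an object; "newtons" is the grip in N (left out, the last holds). Time passes only in rows, so rows that do not move let the fingers close. It gives the time, the measured TCP pose, the force and the opening at its end, in the units of the state.
- arm.observe(): the state, without advancing time (a new reading comes with each control period).
- get_image(name): name is "scene" or "side" or "wrist"; returns a dict with "frame" (420x560x3 uint8, red, green, blue), "range_z" (420x560 float32, m along the optical axis (not along the pixel's ray), 0 where there is no reading), "K" (3x3 intrinsics, pixels), "origin" and "rotation" of the camera in the world; the wrist camera has in their place "tool_from_camera" (4x4, takes a point from camera to tool coordinates, whose origin is the TCP and whose axes are the tool frame's). Camera axes: x right, y down, z forward; pixel columns grow to the right and rows downward; lengths in m; the calibration is good to about 2 mm. A picture is of the moment at which its call begins: read the wrist's pose just before it.
- arm.sign_off(): hands the job in, once; it reports no verdict.
Trained networks look in the newest picture that a camera, given by its name, has taken for a name from the list of things; names that differ only in an ending like _2 or _b are one class to them, and where a whole thing is asked for, a point or a joint stands for the part that bears it (a point fixed in the world has none). Each returns a list of dicts, best first, with "p" (0 to 1); they miss things now and then, are a little off and sometimes report something else, mostly with a low value. They report only what shows in the picture. A call takes as long as a camera call. They do not tell look-alikes from the thing itself.
- search_frame(camera, target): "point" ([x, y, z] in m, in world coordinates, good to about 4 mm: the middle of the surface that is visible of it).
- pinpoint(camera, target): "point" ([x, y, z] in m, in world coordinates, good to about 4 mm: a listed point, or the origin of a listed thing).
The state is a dict: "clock": time; "joints": joint angles; "dq": joint speeds; "joint_efforts": joint torques, N m; "position": TCP position; "ee_rot": TCP orientation; "force": force on the tool from outside, world axes, zero at the start; "ft_torque": the same for the moment, N m; "width": opening from 0.0 (shut) to 1.0 (fully open).
Only numpy, scipy, OpenCV 4.12 (cv2) and the standard library are available. Lean on these libraries where they do the work, as an engineer would, in place of code of your own. Each camera call takes 0.05 s, during which the arm holds its last target. There are 200 camera calls.

## Working session

There is one attempt and no reset: what is moved stays moved. The work goes in short steps, Python scripts to look and compute and a tool call to move; the robot and the scene stay as the last step left them, time stands still between calls to the robot, and variables do not carry over. Pictures are saved under pics/ and viewed, about 8 in all and at most 12, crops included, and the job is handed in when it is done.

Besides the shell and the picture viewer there is one more tool, called after ">>>" by a JSON object that holds its "method" and its "body", one argument or row to a line. arm_command: Moves the arm, as the interface text tells. Its arguments: {"type":"object","properties":{"motion":{"type":"array"},"newtons":{"type":"number"}},"required":["motion"]}

```bash
ls; mkdir -p pics; python3 - <<'E'
from cell import arm,get_image,search_frame,pinpoint
import cv2,numpy as np
s=arm.observe();print(s)
for c in ("scene","side"):
    d=get_image(c);cv2.imwrite(f"pics/{c}0.png",d["frame"][:,:,::-1])
    print(c,d["K"].tolist(),d["origin"],d["rotation"])
    for n in ["blank","blank_red","rack","vblock","vblock_mid","lathe","cradle_mid","head_seat","tail_seat","tail_grip","glue_bottle","mallet","spare_blank"]:
        print(n,[(np.round(r["point"],4).tolist(),round(r["p"],2)) for r in pinpoint(c,n)[:3]])
E
```

```text
pics
{'clock': 0.0, 'joints': array([-0.10255457,  0.43520681,  0.02495072,  1.57409879, -0.0116253 ,
        1.13400557, -0.07507002]), 'dq': array([ 0.0005001 ,  0.00044232,  0.00016188,  0.00073524,  0.00011474,
        0.00127484, -0.00115101]), 'joint_efforts': array([ 3.89017032e-04, -6.67853522e+01,  9.84863900e-01, -3.14464223e+01,
       -6.05165795e-02,  4.27553023e-02,  1.12382318e-04]), 'position': array([ 6.24762165e-01, -4.50664195e-05,  4.03953883e-01]), 'ee_rot': array([-2.70223547e-05,  1.57236607e+00, -1.46115990e-04]), 'force': array([ 0.32019377, -0.47405795, -0.43707999]), 'ft_torque': array([ 0.01161471,  0.05056022, -0.01376622]), 'width': 1.0000038281083865}
scene [[394.5770886520963, 0.0, 286.3595642518247], [0.0, 394.5770886520963, 206.06996148193258], [0.0, 0.0, 1.0]] [ 1.35460985 -0.1905929   0.8180689 ] [-1.72386682 -1.58838077  0.77092112]
blank [([0.3136, -0.4741, 0.0142], 0.71), ([0.5218, -0.6221, 0.0176], 0.7)]
blank_red [([0.4626, -0.5608, 0.0119], 0.91), ([0.4626, -0.3005, 0.0541], 0.6), ([0.3889, -0.4254, 0.0171], 0.59)]
rack [([0.5893, -0.3708, -0
[... 861 characters left out ...]
1], 0.83), ([0.4628, -0.5623, 0.0178], 0.66)]
rack [([0.5907, -0.3675, 0.0028], 0.93), ([0.6567, -0.0434, 0.2188], 0.43)]
vblock [([0.4347, 0.0465, -0.0028], 0.66)]
vblock_mid [([0.4365, 0.0444, 0.0566], 0.91)]
lathe [([0.6599, 0.1561, -0.0007], 0.58)]
cradle_mid [([0.6572, 0.1357, 0.1517], 0.7)]
head_seat [([0.6567, 0.2455, 0.1526], 0.76)]
tail_seat [([0.6585, 0.0196, 0.1529], 0.63), ([0.4601, -0.2993, 0.052], 0.2), ([0.4349, 0.0481, -0.0012], 0.18)]
tail_grip [([0.6575, -0.0437, 0.2186], 0.79), ([0.5156, -0.363, 0.0558], 0.65)]
glue_bottle [([0.4387, 0.4103, 0.0027], 0.76)]
mallet [([0.366, 0.3, -0.0023], 0.84)]
spare_blank [([0.5861, -0.2957, 0.0536], 0.56), ([0.4361, 0.41, 0.0037], 0.5)]
```

View pics/scene0.png

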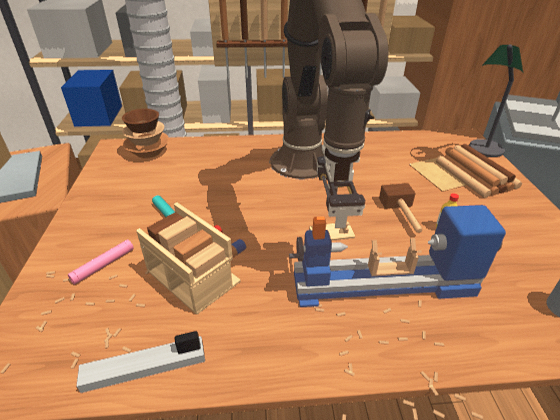

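View pics/side0.png

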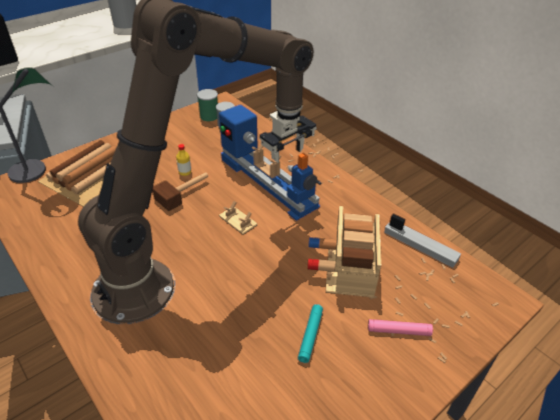

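The scene view shows the rack at about (190,265), the lathe at (390,260) and the V-block at (340,230), with pink and turquoise decoys around them. In the side view the red end shows at (313,265), in the nearer (-y) bay, and the blue end at (314,242). Next I measure the yaws and positions from depth.

```bash
cat > h.py <<'E'
from cell import arm,get_image,search_frame,pinpoint
import cv2,numpy as np
from scipy.spatial.transform import Rotation as R
def cloud(c):
    s=arm.observe(); d=get_image(c); z=d["range_z"].astype(float); K=d["K"]
    v,u=np.mgrid[:z.shape[0],:z.shape[1]]
    P=np.stack([(u-K[0,2])*z/K[0,0],(v-K[1,2])*z/K[1,1],z],-1)
    if c=="wrist":
        T=np.array(d["tool_from_camera"]); P=P@T[:3,:3].T+T[:3,3]
        P=P@R.from_rotvec(s["ee_rot"]).as_matrix().T+s["position"]
    else:
        rot=np.array(d["rotation"]); rot=R.from_rotvec(rot).as_matrix() if rot.size==3 else rot
        P=P@rot.T+np.array(d["origin"])
    P[z<=0]=np.nan
    return d["frame"],P
def box(P,lo,hi): return np.all((P>lo)&(P<hi),-1)
def rect(Q): 
    r=cv2.minAreaRect(Q[:,:2].astype(np.float32)*1000); return np.round(r[0],1),np.round(r[1],1),round(r[2],2)
E
python3 - <<'E'
from h import *
for c in ("scene","side"):
    F,P=cloud(c); hsv=cv2.cvtColor(F,cv2.COLOR_RGB2HSV)
    red=((hsv[...,0]<6)|(hsv[...,0]>174))&(hsv[...,1]>170)&(hsv[...,2]>90)
    def rep(n,m):
        Q=P[m]
        if len(Q)<8: print(c,n,len(Q));return
        print(c,n,len(Q),"med",np.round(np.median(Q,0),4),"min",np.round(np.percentile(Q,3,0),4),"max",np.round(np.percentile(Q,97,0),4),rect(Q))
    rep("red",red&box(P,[.4,-.5,.02],[.56,-.2,.1]))
    blue=(hsv[...,0]>105)&(hsv[...,0]<130)&(hsv[...,1]>150)
    rep("blue",blue&box(P,[.4,-.5,.02],[.56,-.2,.1]))
    rep("vbase",box(P,[.37,-.06,.006],[.51,.15,.016]))
    rep("vtop",box(P,[.37,-.06,.03],[.51,.15,.055]))
    rep("rackbase",box(P,[.44,-.55,.005],[.75,-.2,.1]))
    rep("rackall",box(P,[.44,-.55,.10],[.75,-.2,.2]))
    rep("front",box(P,[.44,-.55,.165],[.75,-.2,.18]))
    rep("headtop",box(P,[.5,.2,.218],[.8,.5,.232]))
    org=(hsv[...,0]<18)&(hsv[...,1]>190)&(hsv[...,2]>120)
    rep("grip",org&box(P,[.6,-.1,.19],[.72,.02,.26]))
    rep("bed",blue&box(P,[.5,-.15,.02],[.8,.5,.10]))
    rep("cradle",box(P,[.6,.08,.11],[.72,.23,.165])&~blue)
E
```

```text
scene red 22 med [ 0.4685 -0.3019  0.0687] min [ 0.4588 -0.3124  0.0614] max [ 0.4746 -0.2938  0.0713] (array([ 466.3, -305.3]), array([26.7,  8.8]), 53.6)
scene blue 0
scene vbase 273 med [0.4477 0.0591 0.0088] min [ 0.4062 -0.0165  0.0064] max [0.472  0.1053 0.0123] (array([439. ,  43.3]), array([ 74.1, 129. ]), 3.31)
scene vtop 8 med [0.4586 0.0849 0.0485] min [0.4556 0.0802 0.0467] max [0.4604 0.0898 0.0508] (array([458.6,  85. ]), array([9.3, 4.5]), 78.36)
scene rackbase 2338 med [ 0.6491 -0.3373  0.0407] min [ 0.5403 -0.4897  0.0068] max [ 0.7174 -0.2412  0.096 ] (array([ 610.4, -371.1]), array([217.7, 328.6]), 28.32)
scene rackall 4489 med [ 0.6238 -0.3609  0.1498] min [ 0.5147 -0.4709  0.1063] max [ 0.7091 -0.2683  0.1718] (array([ 597.7, -376.5]), array([221. , 131.9]), 43.18)
scene front 754 med [ 0.5815 -0.3735  0.1705] min [ 0.4917 -0.4222  0.1658] max [ 0.6306 -0.2671  0.1731] (array([ 590.1, -367.4]), array([217.8, 108.5]), 44.11)
scene headtop 1290 med [0.6671 0.3282 0.2232] min [0.6141 0.2783 0.2193] max [0.7112 0.3812 0.2255] (array([660.8, 331.7]), array([108.1, 113
[... 1339 characters left out ...]
 0.1654] max [ 0.6311 -0.2717  0.1772] (array([ 584.6, -366.7]), array([221. , 108.5]), 43.14)
side headtop 453 med [0.6501 0.3269 0.2265] min [0.6024 0.2781 0.2195] max [0.7029 0.3835 0.2309] (array([653.3, 332.3]), array([118.1, 113.9]), 88.78)
side grip 79 med [ 0.6524 -0.0525  0.2325] min [ 0.6438 -0.0589  0.1985] max [ 0.6643 -0.0344  0.2447] (array([656.3, -47. ]), array([26. , 25.9]), 88.4)
side bed 804 med [0.6222 0.0845 0.0415] min [ 0.5957 -0.0908  0.0226] max [0.6833 0.3555 0.0979] (array([643.5, 141. ]), array([105.3, 470.4]), 0.24)
side cradle 133 med [0.6505 0.1996 0.1233] min [0.6328 0.1002 0.111 ] max [0.6757 0.2141 0.1472] (array([652.3, 157.4]), array([ 51.8, 120.8]), 3.25)
```

>>> {"method": "arm_command", "body": {
  "motion": [
    [91.8, 0, 0, -50, 0, 0, 0],
    [91.8, 0, 0, -50, 0, 0, 0],
    [91.8, 0, -50, -15, 0, 0, 0],
    [91.8, 0, -55, -15, 0, 0, 0],
    [91.8, 0, -55, -15, 0, 0, 0]
  ]
}}

```text
clock: 2.12
position: [0.4793, -0.1614, 0.4051]
ee_rot: [-0.001, 1.57, 0.0]
force: [0.8, 0.2, -0.9]
width: 1.002
```

>>> {"method": "arm_command", "body": {
  "motion": [
    [70, 0, -40, 0, -8.6, 0, 0],
    [70, 0, -30, 0, -8.6, 0, 0],
    [70, 0, -20, 0, -8.6, 0, 0],
    [70, 0, -10, 0, -8.6, 0, 0],
    [70, 0, 0, 0, -8.6, 0, 0]
  ]
}}

```text
clock: 2.75
position: [0.4948, -0.2588, 0.4047]
ee_rot: [-0.59, 1.489, 0.589]
force: [-0.7, 1.1, -0.4]
width: 0.764
```

```bash
cat >> h.py <<'E'
def yaw(s):
    z=R.from_rotvec(s["ee_rot"]).apply([0,0,1]); return np.degrees(np.arctan2(z[1],z[0]))
def delta(target,yawdeg=None):
    s=arm.observe(); r=R.from_rotvec(s["ee_rot"])
    print("pos",np.round(s["position"],4),"yaw",round(yaw(s),2),"width",round(s["width"],3),"F",np.round(s["force"],1),"clk",round(s["clock"],2))
    print("tool shift mm",np.round(r.inv().apply(np.array(target)-s["position"])*1000,1), "turn x", None if yawdeg is None else round(yaw(s)-yawdeg,2), "tool x axis", np.round(r.apply([1,0,0]),4))
def masks(F):
    h=cv2.cvtColor(F,cv2.COLOR_RGB2HSV); H,S,V=[h[...,i] for i in range(3)]
    return ((H<6)|(H>174))&(S>170)&(V>70), (H>105)&(H<130)&(S>150)
E
python3 - <<'E'
from h import *
F,P=cloud("wrist"); cv2.imwrite("pics/w1.png",F[:,:,::-1])
red,blue=masks(F)
for n,m in(("red",red),("blue",blue)):
    m=m&box(P,[.3,-.6,.03],[.7,-.1,.09]); Q=P[m]; print(n,len(Q))
    if len(Q)>20: print(np.round(np.median(Q,0),4),rect(Q),Q[:,2].max())
    t=Q[Q[:,2]>Q[:,2].max()-.004] if len(Q) else Q
    if len(t)>20: print("top",rect(t))
for n in("blank","blank_red","rack"): print(n,[(np.round(r["point"],4).tolist(),round(r["p"],2)) for r in pinpoint("wrist",n)[:3]])
delta([.4744,-.3174,.35],43.2)
E
```

```text
red 933
[ 0.4676 -0.3105  0.07  ] (array([ 468.9, -312.3]), array([31.8, 34.2]), 43.16) 0.07412595634220803
top (array([ 469.1, -312.3]), array([19.5, 33.9]), 39.77)
blue 0
blank [([0.3154, -0.4723, 0.0156], 0.68), ([0.518, -0.3613, 0.0557], 0.64)]
blank_red [([0.3925, -0.4289, 0.0195], 0.96), ([0.4592, -0.3005, 0.0592], 0.78)]
rack [([0.587, -0.368, 0.0024], 0.85)]
pos [ 0.4947 -0.2578  0.4048] yaw 42.79 width 0.764 F [ 1.1 -0.4  0.5] clk 2.95
tool shift mm [ 54.7 -30.  -55.4] turn x -0.41 tool x axis [ 1.e-04  1.e-04 -1.e+00]
```

View pics/w1.png

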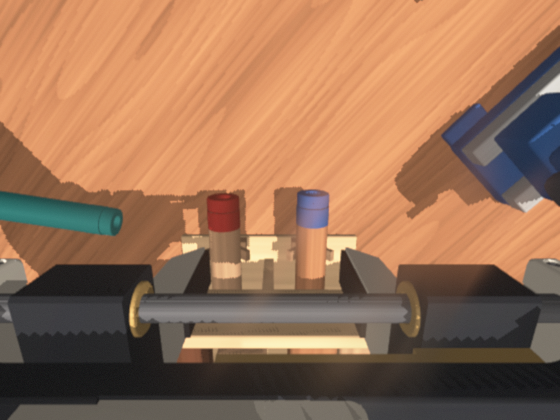

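The wrist view shows the red end at (223,212), upright in the image and so aligned with the tool. The blue one is at (312,208). The measured red centre matches the rack geometry, so I go down to grasp.

>>> {"method": "arm_command", "body": {
  "motion": [
    [70, 0, -16, -28, -0.4, 0, 0],
    [70, 0, -16, -28, 0, 0, 0],
    [70, 50, 0, 0, 0, 0, 0],
    [70, 50, 0, 0, 0, 0, 0],
    [70, 45, 0, 0, 0, 0, 0]
  ],
  "newtons": 50
}}

```text
clock: 3.58
position: [0.4757, -0.3192, 0.2584]
ee_rot: [-0.59, 1.489, 0.59]
force: [1.0, -0.7, 0.2]
width: 0.766
```

```bash
python3 - <<'E'
from h import *
delta([.4752,-.3189,.214],43.2)
E
```

```text
pos [ 0.4757 -0.3192  0.2584] yaw 43.21 width 0.766 F [ 1.  -0.7  0.2] clk 3.58
tool shift mm [44.4  0.6 -0.2] turn x 0.01 tool x axis [ 2.e-04 -2.e-04 -1.e+00]
```

>>> {"method": "arm_command", "body": {
  "motion": [
    [70, 40, 0, 0, 0, 0, 0],
    [70, 4, 0, 0, 0, 0, 0],
    [25, 0, 0, 0, 0, 0, 0],
    [25, 0, 0, 0, 0, 0, 0],
    [25, 0, 0, 0, 0, 0, 0]
  ],
  "newtons": 50
}}

```text
clock: 4.2
position: [0.4763, -0.3197, 0.2172]
ee_rot: [-0.593, 1.487, 0.59]
force: [-0.2, -0.2, 0.4]
width: 0.482
```

>>> {"method": "arm_command", "body": {
  "motion": [
    [25, 3, 0, 0, 0, 0, 0],
    [25, 0, 0, 0, 0, 0, 0],
    [25, 0, 0, 0, 0, 0, 0]
  ]
}}

```text
clock: 4.58
position: [0.4761, -0.3195, 0.213]
ee_rot: [-0.593, 1.488, 0.592]
force: [1.1, -0.7, 1.9]
width: 0.358
```

```bash
python3 - <<'E'
from h import *
delta([.4752,-.3189,.214],43.2)
E
```

```text
pos [ 0.4761 -0.3195  0.213 ] yaw 43.4 width 0.358 F [ 1.1 -0.7  1.9] clk 4.58
tool shift mm [-1.   1.1 -0.2] turn x 0.2 tool x axis [ 8.e-04 -3.e-04 -1.e+00]
```

>>> {"method": "arm_command", "body": {
  "motion": [
    [25, -1, 10, 0, 0, 0, 0],
    [25, -1, 25, 0, 0, 0, 0],
    [25, -1, 35, 0, 0, 0, 0],
    [25, 0, 35, 0, 0, 0, 0],
    [25, 0, 30, 0, 0, 0, 0]
  ]
}}

```text
clock: 5.2
position: [0.381, -0.2199, 0.2155]
ee_rot: [-0.591, 1.49, 0.594]
force: [-0.2, -0.5, -1.3]
width: 0.359
```

```bash
python3 - <<'E'
from h import *
delta([.4752,-.3189,.214],43.2)
F,P=cloud("side"); cv2.imwrite("pics/s2.png",cv2.resize(F[180:330,220:420,::-1],(800,600)))
E
```

```text
pos [ 0.381  -0.2199  0.2155] yaw 43.4 width 0.359 F [-0.2 -0.5 -1.3] clk 5.2
tool shift mm [   1.2 -136.7    0.4] turn x 0.2 tool x axis [-1.9e-03  9.0e-04 -1.0e+00]
```

View pics/s2.png

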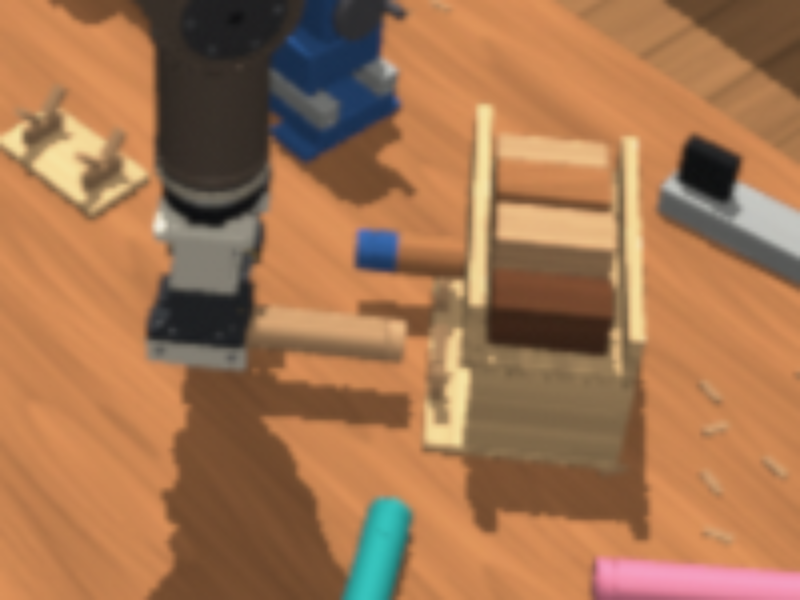

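Red blank is out and hangs level in the crop (250–400, 330), clear of the rack, and the blue one is unmoved. I'll raise it and swing it toward the rest.

>>> {"method": "arm_command", "body": {
  "motion": [
    [25, -45, 0, 0, 0, 0, 0],
    [25, -40, 20, 20, 10, 0, 0],
    [25, -30, 30, 20, 10, 0, 0],
    [25, 0, 30, 20, 10, 0, 0],
    [25, 0, 30, 20, 10, 0, 0]
  ]
}}

```text
clock: 5.88
position: [0.4019, -0.0865, 0.3309]
ee_rot: [-0.042, 1.571, 0.042]
force: [0.8, -1.0, -1.8]
width: 0.36
```

```bash
python3 - <<'E'
from h import *
delta([.433,.108,.33],3.3)
s=arm.observe(); p=s["position"]-[0,0,.159]
for c in("side","scene"):
    F,P=cloud(c); cv2.imwrite(f"pics/{c}3.png",F[:,:,::-1])
    m=box(P,[p[0]-.05,p[1]-.2,p[2]-.06],[p[0]+.06,p[1]-.025,p[2]+.025]); Q=P[m]
    print(c,len(Q),np.round(np.percentile(Q,[1,50,99],axis=0),4).tolist() if len(Q) else 0, rect(Q) if len(Q) else 0)
    mu=Q.mean(0); d=np.linalg.svd(Q-mu,full_matrices=False)[2][0]; print("axis",d)
F,P=cloud("wrist"); cv2.imwrite("pics/w3.png",F[:,:,::-1])
E
```

```text
pos [ 0.4019 -0.0865  0.3309] yaw 3.04 width 0.36 F [ 0.8 -1.  -1.8] clk 5.88
tool shift mm [  0.9 192.6  41.4] turn x -0.26 tool x axis [-4.e-04  2.e-04 -1.e+00]
side 428 [[0.3855, -0.2396, 0.1614], [0.3979, -0.1843, 0.1853], [0.4196, -0.1131, 0.1938]] (array([ 403.4, -176. ]), array([ 35.1, 128.7]), 3.03)
axis [-0.08040697  0.99529759  0.05401326]
scene 508 [[0.4032, -0.2349, 0.1582], [0.4219, -0.1731, 0.1796], [0.4298, -0.1123, 0.1889]] (array([ 415.4, -173.8]), array([ 28.5, 124.4]), 1.62)
axis [ 0.04177052 -0.99911991 -0.00382373]
```

View pics/w3.png

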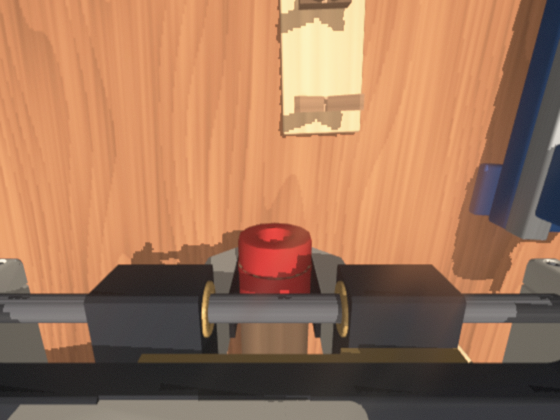

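The wrist view shows the red end held at (273,260) and the V-block ahead at (322,65), slightly turned. I'll measure the rest's pose from the wrist cloud.

```bash
python3 - <<'E'
from h import *
F,P=cloud("wrist"); hsv=cv2.cvtColor(F,cv2.COLOR_RGB2HSV)
Q=P[:230]; 
for lo,hi in((.005,.016),(.03,.06)):
    m=box(Q,[.37,-.06,lo],[.51,.15,hi]); q=Q[m]
    print(lo,len(q)); 
    if len(q)>20: print(np.round(np.percentile(q,[2,50,98],axis=0),4).tolist(),rect(q))
# base end edge fit
m=box(Q,[.37,-.06,.006],[.51,.15,.016]).astype(np.uint8); v,u=np.nonzero(m); print(u.min(),u.max(),v.min(),v.max())
pts=[]; 
for x in np.arange(.412,.462,.004):
    q=P[:230][box(P[:230],[x-.002,-.06,.006],[x+.002,.03,.016])]
    if len(q)>3: pts.append((x,np.percentile(q[:,1],2)))
pts=np.array(pts); print(np.round(pts,4).tolist())
if len(pts)>3: print("edge yaw",np.degrees(np.arctan(np.polyfit(pts[:,0],pts[:,1],1)[0])))
for n in("vblock","vblock_mid"): print(n,[(np.round(r["point"],4).tolist(),round(r["p"],2)) for r in pinpoint("wrist",n)[:2]])
E
```

```text
0.005 9335
[[0.4009, -0.0185, 0.0083], [0.4345, 0.0394, 0.01], [0.4693, 0.0792, 0.0118]] (array([436. ,  31.6]), array([ 70.3, 104.9]), 4.94)
0.03 1090
[[0.4127, -0.0029, 0.0326], [0.4422, 0.0044, 0.0454], [0.4638, 0.0113, 0.0536]] (array([438.7,   4.3]), array([53.5, 12.1]), 5.14)
282 367 0 131
[[0.412, -0.0218], [0.416, -0.0216], [0.42, -0.0213], [0.424, -0.0217], [0.428, -0.0209], [0.432, -0.0204], [0.436, -0.0194], [0.44, -0.0192], [0.444, -0.0196], [0.448, -0.0187], [0.452, -0.0192], [0.456, -0.0183], [0.46, -0.0187]]
edge yaw 4.444925108758314
vblock [([0.4347, 0.0463, 0.0022], 0.81)]
vblock_mid [([0.437, 0.0425, 0.0541], 0.82)]
```

>>> {"method": "arm_command", "body": {
  "motion": [
    [25, 0, 0, 0, -2, 0, 0],
    [25, 10, 47.7, 11.1, 0, 0, 0],
    [25, 15, 47.7, 11.1, 0, 0, 0],
    [25, 15, 47.7, 11.1, 0, 0, 0],
    [25, 0, 47.7, 11.1, 0, 0, 0]
  ]
}}

```text
clock: 6.8
position: [0.4291, 0.1069, 0.2897]
ee_rot: [-0.075, 1.571, 0.074]
force: [1.4, 0.1, -0.7]
width: 0.36
```

```bash
python3 - <<'E'
from h import *
delta([.4295,.1074,.214],5)
s=arm.observe(); p=s["position"]-[0,0,.159]
for c in("side","scene"):
    F,P=cloud(c)
    m=box(P,[p[0]-.05,p[1]-.2,p[2]-.03],[p[0]+.06,p[1]-.03,p[2]+.03]); Q=P[m]
    pts=[]
    for y in np.arange(p[1]-.145,p[1]-.035,.01):
        q=Q[abs(Q[:,1]-y)<.005]
        if len(q)>5: pts.append((y,np.percentile(q[:,2],95),np.median(q[:,0])))
    pts=np.array(pts); print(c,len(Q),np.round(np.percentile(Q,[1,99],axis=0),4).tolist(),rect(Q))
    print(np.round(pts[:,:2],4).tolist()); print("tilt deg",np.degrees(np.polyfit(pts[:,0],pts[:,1],1)[0]),"yaw",-np.degrees(np.polyfit(pts[:,0],pts[:,2],1)[0]))
E
```

```text
pos [0.4291 0.1069 0.2897] yaw 5.41 width 0.36 F [ 1.4  0.1 -0.7] clk 6.8
tool shift mm [75.7  0.5  0.6] turn x 0.41 tool x axis [-1.7e-03 -8.0e-04 -1.0e+00]
side 331 [[0.4145, -0.0463, 0.1205], [0.4543, 0.0749, 0.1533]] (array([434.6,  14.3]), array([ 35. , 124.7]), 6.52)
[[-0.0381, 0.1513], [-0.0281, 0.1512], [-0.0181, 0.1506], [-0.0081, 0.151], [0.0019, 0.1513], [0.0119, 0.1501], [0.0219, 0.1518], [0.0319, 0.1524], [0.0419, 0.1519], [0.0519, 0.1504], [0.0619, 0.15]]
tilt deg -0.13065340586545143 yaw 8.294272495723536
scene 466 [[0.4314, -0.04, 0.1174], [0.4635, 0.0759, 0.1483]] (array([445.7,  18.3]), array([ 30.2, 117.3]), 4.25)
[[-0.0381, 0.1471], [-0.0281, 0.1458], [-0.0181, 0.1468], [-0.0081, 0.1469], [0.0019, 0.1461], [0.0119, 0.147], [0.0219, 0.1474], [0.0319, 0.1472], [0.0419, 0.1472], [0.0519, 0.1469], [0.0619, 0.1471]]
tilt deg 0.4107138276327499 yaw 3.9085081903043504
```

>>> {"method": "arm_command", "body": {
  "motion": [
    [25, 35, 0, 0, 0.4, 0, 0],
    [25, 25, 0, 0, 0, 0, 0],
    [25, 10, 0, 0, 0, 0, 0],
    [25, 5, 0, 0, 0, 0, 0],
    [25, 1, 0, 0, 0, 0, 0]
  ]
}}

```text
clock: 7.52
position: [0.4296, 0.1062, 0.2151]
ee_rot: [-0.068, 1.569, 0.068]
force: [0.8, -0.7, 0.5]
width: 0.359
```

>>> {"method": "arm_command", "body": {
  "motion": [
    [25, 1, 0, 0, 0, 0, 0],
    [25, 1, 0, 0, 0, 0, 0],
    [25, 0, 0, 0, 0, 0, 0]
  ],
  "newtons": 20
}}

```text
clock: 7.9
position: [0.43, 0.1066, 0.2134]
ee_rot: [-0.068, 1.567, 0.069]
force: [2.8, 0.4, 5.4]
width: 0.366
```

Contact reached (5 N upward on the tool). Opening in small steps.

>>> {"method": "arm_command", "body": {
  "motion": [
    [36, 0, 0, 0, 0, 0, 0],
    [45, 0, 0, 0, 0, 0, 0],
    [60, 0, 0, 0, 0, 0, 0],
    [70, 0, 0, 0, 0, 0, 0],
    [70, 0, 0, 0, 0, 0, 0]
  ],
  "newtons": 5
}}

```text
clock: 8.52
position: [0.4291, 0.1064, 0.2126]
ee_rot: [-0.069, 1.57, 0.068]
force: [0.6, 1.0, 0.6]
width: 0.744
```

```bash
python3 - <<'E'
from h import *
delta([.435,.0447,.29],5)
E
```

```text
pos [0.4291 0.1064 0.2126] yaw 5.0 width 0.744 F [0.6 1.  0.6] clk 8.53
tool shift mm [-77.3 -61.9   0.4] turn x -0.0 tool x axis [-3.e-04 -1.e-04 -1.e+00]
```

>>> {"method": "arm_command", "body": {
  "motion": [
    [70, -40, 0, 0, 0, 0, 0],
    [70, -50, 0, 0, 0, 0, 0],
    [70, -10, -20, 0, 0, 0, 0],
    [70, 0, -41, 0, 0, 0, 0]
  ]
}}

```text
clock: 9.02
position: [0.435, 0.0463, 0.3141]
ee_rot: [-0.07, 1.567, 0.072]
force: [0.2, -0.1, 0.6]
width: 0.762
```

```bash
python3 - <<'E'
from h import *
delta([.435,.0447,.30],5)
for c in("side","scene","wrist"):
    F,P=cloud(c); cv2.imwrite(f"pics/{c}5.png",F[:,:,::-1])
    Q=P[box(P,[.38,-.09,.057],[.49,.16,.085])]
    print(c,len(Q))
    if len(Q)>20: print(np.round(np.percentile(Q,[1,50,99],axis=0),4).tolist(),rect(Q))
    red,_=masks(F); q=P[red&box(P,[.38,-.09,.04],[.49,.18,.085])]
    if len(q)>9: print("red",len(q),np.round(np.percentile(q,[1,50,99],axis=0),4).tolist())
    for n in("blank","blank_red"): print(n,[(np.round(r["point"],4).tolist(),round(r["p"],2)) for r in pinpoint(c,n)[:3]])
a=cv2.imread("pics/side5.png")[150:300,180:380]; b=cv2.imread("pics/scene5.png")[170:290,280:440]
cv2.imwrite("pics/c5.png",np.hstack([cv2.resize(a,(400,300)),cv2.resize(b,(400,300))]))
E
```

```text
pos [0.435  0.0463 0.3141] yaw 5.19 width 0.762 F [ 0.2 -0.1  0.6] clk 9.03
tool shift mm [14.1 -1.6 -0.2] turn x 0.19 tool x axis [ 0.0031  0.0013 -1.    ]
side 375
[[0.4095, -0.0448, 0.0575], [0.4282, 0.0383, 0.0698], [0.453, 0.1317, 0.0783]] (array([432.1,  46.6]), array([ 44.4, 186.1]), 8.65)
red 43 [[0.41, 0.0966, 0.0565], [0.419, 0.1141, 0.0698], [0.4297, 0.1306, 0.077]]
blank [([0.3089, -0.4744, 0.019], 0.88), ([0.433, 0.0423, 0.0545], 0.65), ([0.5276, -0.6251, 0.0187], 0.65)]
blank_red [([0.4613, -0.5628, 0.0179], 0.79), ([0.4285, 0.1385, 0.0554], 0.71), ([0.3891, -0.427, 0.0224], 0.65)]
scene 389
[[0.4231, -0.0464, 0.0576], [0.4452, 0.0573, 0.0673], [0.4609, 0.1299, 0.0722]] (array([440.9,  42.7]), array([ 34.4, 181.2]), 4.53)
red 96 [[0.4224, 0.0993, 0.0525], [0.4427, 0.1151, 0.0659], [0.4512, 0.1301, 0.072]]
blank [([0.4381, 0.04, 0.0549], 0.95), ([0.525, -0.6259, 0.0187], 0.77), ([0.3127, -0.4759, 0.0145], 0.49)]
blank_red [([0.4294, 0.1339, 0.0538], 0.74), ([0.4609, -0.5608, 0.0178], 0.64), ([0.3917, -0.4261, 0.0186], 0.6)]
wrist 8849
[[0.4133, -0.0434, 0.0589], [0.4332, 0.0682, 0.0699], [0.4537, 0.1312, 0.073]] (array([435.1,  42.8]), array([ 33.8, 179.8]), 5.11)
red 2290 [[0.413, 0.0992, 0.0614], [0.4286, 0.1158, 0.0701], [0.4445, 0.1318, 0.0731]]
blank [([0.4309, 0.0459, 0.0538], 0.83)]
blank_red [([0.4296, 0.1358, 0.058], 0.75)]
```

View pics/c5.png

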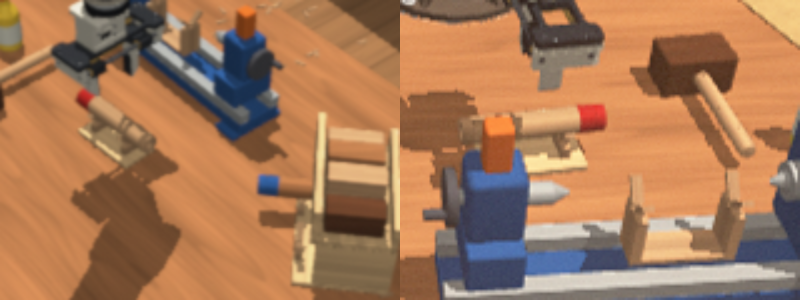

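The blank lies on the rest with the red end towards +y; its centre is (0.435, 0.043) and its yaw 5.1°. Now I grasp it by the middle.

>>> {"method": "arm_command", "body": {
  "motion": [
    [70, 30, -2.5, 0, 0, 0, 0],
    [70, 35, 0, 0, 0, 0, 0],
    [70, 30, 0, 0, 0, 0, 0],
    [70, 6, 0, 0, 0, 0, 0],
    [25, 0, 0, 0, 0, 0, 0]
  ],
  "newtons": 40
}}

```text
clock: 10.1
position: [0.4349, 0.0435, 0.2119]
ee_rot: [-0.069, 1.57, 0.069]
force: [0.5, 0.1, -0.1]
width: 0.699
```

>>> {"method": "arm_command", "body": {
  "motion": [
    [25, 0, 0, 0, 0, 0, 0],
    [25, 0, 0, 0, 0, 0, 0],
    [25, 0, 0, 0, 0, 0, 0],
    [25, 0, 0, 0, 0, 0, 0],
    [25, 0, 0, 0, 0, 0, 0]
  ]
}}

```text
clock: 10.72
position: [0.4358, 0.0433, 0.2124]
ee_rot: [-0.068, 1.567, 0.069]
force: [3.9, -0.4, 6.7]
width: 0.361
```

```bash
python3 - <<'E'
from h import *
delta([.435,.0435,.30],5)
E
```

```text
pos [0.4358 0.0433 0.2124] yaw 4.99 width 0.361 F [ 3.9 -0.4  6.7] clk 10.72
tool shift mm [-87.6   0.3  -0.5] turn x -0.01 tool x axis [ 2.8e-03  5.0e-04 -1.0e+00]
```

>>> {"method": "arm_command", "body": {
  "motion": [
    [25, -40, 0, 0, 0, 0, 0],
    [25, -55, 0, 0, 2.4, 0, 0],
    [25, -50, 0, 0, 2.4, 0, 0],
    [25, 0, 30, 40, 0, 0, 0],
    [25, 0, 30, 45, 0, 0, 0]
  ]
}}

```text
clock: 11.35
position: [0.5197, 0.1038, 0.3575]
ee_rot: [-0.002, 1.571, 0.002]
force: [0.5, -1.3, -1.3]
width: 0.364
```

>>> {"method": "arm_command", "body": {
  "motion": [
    [25, 0, 32, 45, 0, 0, 0],
    [25, 0, 0, 45, 0, 0, 0],
    [25, 0, 0, 0, 0, 0, 0]
  ]
}}

```text
clock: 11.72
position: [0.6112, 0.1356, 0.3551]
ee_rot: [-0.003, 1.572, 0.001]
force: [-0.8, -0.7, -0.8]
width: 0.362
```

```bash
python3 - <<'E'
from h import *
delta([.659,.135,.35],0.2)
s=arm.observe()
for c in("wrist","scene","side"):
    F,P=cloud(c); cv2.imwrite(f"pics/{c}6.png",F[:,:,::-1])
    if c=="wrist": print(get_image("wrist")["tool_from_camera"])
    for n in("blank","blank_red","head_seat","tail_seat","tail_grip","cradle","cradle_mid","lathe"): print(c,n,[(np.round(r["point"],4).tolist(),round(r["p"],2)) for r in pinpoint(c,n)[:2]])
    for n,lo,hi in(("held",[.54,0,.19],[.67,.25,.23]),("cradle",[.62,.08,.11],[.70,.23,.148]),("head",[.58,.26,.218],[.74,.42,.232])):
        Q=P[box(P,lo,hi)]
        if len(Q)>20: print(n,len(Q),np.round(np.percentile(Q,[1,50,99],axis=0),4).tolist(),rect(Q))
E
```

```text
pos [0.6112 0.1356 0.3551] yaw 0.16 width 0.362 F [-0.8 -0.7 -0.8] clk 11.72
tool shift mm [ 5.  -0.7 47.8] turn x -0.04 tool x axis [-0.0016 -0.0013 -1.    ]
[[ 5.10582626e-04 -2.93016000e-01  9.56107401e-01  1.99217361e-02]
 [-1.36047918e-04 -9.56107538e-01 -2.93015969e-01  7.90719578e-02]
 [ 9.99999860e-01  1.95324414e-05 -5.28036114e-04 -9.50756389e-04]
 [ 0.00000000e+00  0.00000000e+00  0.00000000e+00  1.00000000e+00]]
wrist blank [([0.6048, 0.1406, 0.1961], 0.78)]
wrist blank_red [([0.6102, 0.2275, 0.2], 0.9), ([0.4375, 0.0468, -0.0012], 0.68)]
wrist head_seat [([0.6589, 0.2474, 0.152], 0.85)]
wrist tail_seat []
wrist tail_grip []
wrist cradle [([0.6609, 0.1589, 0.0006], 0.83)]
wrist cradle_mid [([0.6589, 0.1356, 0.1526], 0.96), ([0.605, 0.1403, 0.1975], 0.44)]
wrist lathe [([0.6553, 0.1538, -0.0009], 0.79)]
held 20746 [[0.5848, 0.1088, 0.1937], [0.6097, 0.177, 0.2125], [0.6349, 0.2237, 0.2234]] (array([609.7, 162.4]), array([ 66.4, 125. ]), 0.4)
cradle 2084 [[0.6333, 0.1094, 0.1114], [0.6631, 0.2048, 0.1358], [0.6824, 0.2113, 0.1473]] (array([657.6, 159.6]), array([103.5,  51.
[... 1222 characters left out ...]

side tail_seat [([0.6584, 0.0216, 0.1537], 0.83)]
side tail_grip [([0.658, -0.0432, 0.2171], 0.92)]
side cradle [([0.6597, 0.1582, -0.0023], 0.87)]
side cradle_mid [([0.6563, 0.1319, 0.1503], 0.6), ([0.4363, 0.0443, -0.0032], 0.36)]
side lathe [([0.6608, 0.1562, 0.0023], 0.71)]
held 327 [[0.5719, 0.0454, 0.1916], [0.599, 0.1093, 0.213], [0.6417, 0.1499, 0.2289]] (array([602.2, 112.3]), array([136.1,  75. ]), 76.11)
cradle 78 [[0.6305, 0.0982, 0.1106], [0.6498, 0.1056, 0.1198], [0.6779, 0.2129, 0.1469]] (array([656. , 155.7]), array([115.7,  48.1]), 87.79)
head 335 [[0.5997, 0.277, 0.2184], [0.634, 0.3439, 0.2265], [0.7041, 0.386, 0.2317]] (array([655.3, 329.4]), array([112.7, 119.5]), 1.59)
```

View pics/wrist6.png

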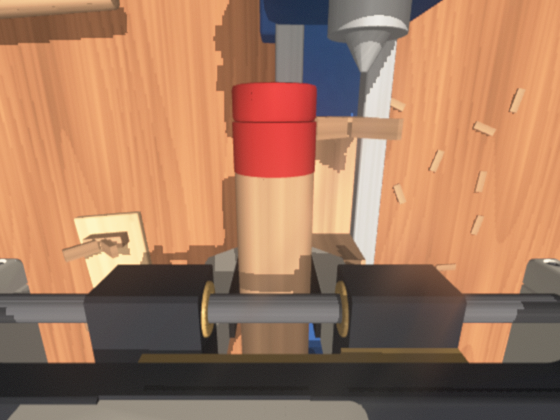

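The wrist view shows the blank held level with the red end (275,130) forward. The headstock cone tip is at (365,70), and the far cradle seat at (360,127) is ahead to the right. Moving over the cradle, then lowering.

>>> {"method": "arm_command", "body": {
  "motion": [
    [25, 0, 0, 24, 0, 0, 0],
    [25, 0, 0, 24, 0, 0, 0],
    [25, 20, 0, 0, 0, 0, 0],
    [25, 15, 0, 0, 0, 0, 0],
    [25, 5, 0, 0, 0, 0, 0]
  ]
}}

```text
clock: 13.75
position: [0.6569, 0.1359, 0.3154]
ee_rot: [-0.003, 1.573, 0.002]
force: [0.4, -0.1, -1.0]
width: 0.359
```

```bash
python3 - <<'E'
from h import *
delta([.659,.135,.306],0.2)
F,P=cloud("scene"); G,_=cloud("wrist")
cv2.imwrite("pics/c7.png",np.hstack([cv2.resize(F[200:320,290:450,::-1],(400,300)),cv2.resize(G[:,:,::-1],(400,300))]))
for lo,hi,n in(([.62,.02,.15],[.70,.25,.195],"held"),):
    Q=P[box(P,lo,hi)]; print(np.round(np.percentile(Q,[1,50,99],axis=0),4).tolist(),rect(Q))
E
```

```text
pos [0.6569 0.1359 0.3154] yaw 0.21 width 0.359 F [ 0.4 -0.1 -1. ] clk 13.75
tool shift mm [ 9.4 -0.9  2.1] turn x 0.01 tool x axis [-2.1e-03 -5.0e-04 -1.0e+00]
[[0.6437, 0.0235, 0.1504], [0.6692, 0.0872, 0.1662], [0.6792, 0.2485, 0.1752]] (array([654.9, 134.7]), array([ 56. , 228.7]), 4.65)
```

View pics/c7.png

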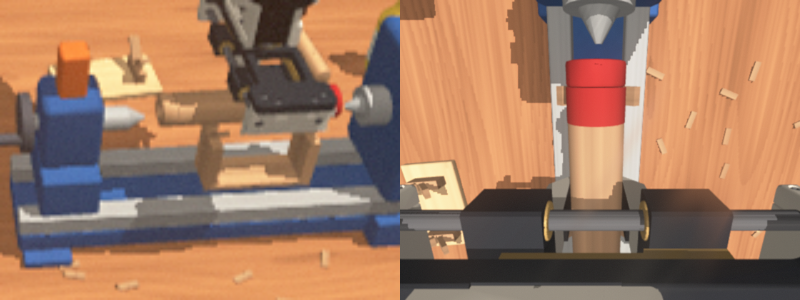

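Both crops show the blank over the seats, within about 1 mm of the headstock cone line and with a gap at each cone. Lowering.

>>> {"method": "arm_command", "body": {
  "motion": [
    [25, 4, 0, 1, 0, 0, 0],
    [25, 3, 0, 0, 0, 0, 0],
    [25, 2, 0, 0, 0, 0, 0],
    [25, 1, 0, 0, 0, 0, 0]
  ],
  "newtons": 20
}}

```text
clock: 14.35
position: [0.6584, 0.1359, 0.3069]
ee_rot: [-0.003, 1.571, 0.003]
force: [-1.6, -1.0, 6.4]
width: 0.365
```

>>> {"method": "arm_command", "body": {
  "motion": [
    [36, 0, 0, 0, 0, 0, 0],
    [42, 0, 0, 0, 0, 0, 0],
    [55, 0, 0, 0, 0, 0, 0],
    [65, 0, 0, 0, 0, 0, 0],
    [65, 0, 0, 0, 0, 0, 0]
  ],
  "newtons": 5
}}

```text
clock: 14.98
position: [0.6585, 0.1359, 0.3068]
ee_rot: [-0.003, 1.571, 0.003]
force: [0.5, 0.7, 0.7]
width: 0.697
```

>>> {"method": "arm_command", "body": {
  "motion": [
    [65, -40, 0, 0, 0, 0, 0],
    [65, -50, 0, 0, 0, 0, 0],
    [65, -50, 0, 0, 0, 0, 0],
    [65, -10, -45, 0, 0, 0, 0],
    [65, 0, -50, 0, 0, 0, 0]
  ]
}}

```text
clock: 15.6
position: [0.6589, 0.0409, 0.4584]
ee_rot: [-0.004, 1.568, 0.005]
force: [0.3, -1.2, -0.7]
width: 0.708
```

```bash
python3 - <<'E'
from h import *
delta([.6585,-.045,.40],0)
for c in("wrist","scene","side"):
    F,P=cloud(c); cv2.imwrite(f"pics/{c}8.png",F[:,:,::-1])
    for n in("blank_red","blank_plain","head_seat","tail_seat","tail_grip"): print(c,n,[(np.round(r["point"],4).tolist(),round(r["p"],2)) for r in pinpoint(c,n)[:2]])
    hsv=cv2.cvtColor(F,cv2.COLOR_RGB2HSV); wood=(hsv[...,0]<25)&(hsv[...,1]>50)
    Q=P[wood&box(P,[.62,.02,.152],[.70,.25,.18])]
    if len(Q)>20: print("blank",len(Q),np.round(np.percentile(Q,[1,50,99],axis=0),4).tolist(),rect(Q))
    Q=P[(hsv[...,1]>150)&(hsv[...,0]<22)&box(P,[.62,-.1,.2],[.70,.0,.26])]
    if len(Q)>20: print("grip",len(Q),np.round(np.percentile(Q,[1,50,99],axis=0),4).tolist(),rect(Q))
a=cv2.imread("pics/scene8.png")[190:310,280:440]
cv2.imwrite("pics/c8.png",np.hstack([cv2.resize(a,(400,300)),cv2.resize(cv2.imread("pics/wrist8.png"),(400,300))]))
E
```

```text
pos [0.6589 0.0409 0.4584] yaw 0.33 width 0.708 F [ 0.3 -1.2 -0.7] clk 15.6
tool shift mm [ 58.3 -85.9  -1.1] turn x 0.33 tool x axis [ 3.e-03  7.e-04 -1.e+00]
wrist blank_red []
wrist blank_plain [([0.6589, 0.0451, 0.1484], 0.83)]
wrist head_seat []
wrist tail_seat [([0.6639, 0.0192, 0.1469], 0.82), ([0.4387, 0.047, 0.0015], 0.35)]
wrist tail_grip [([0.6538, -0.0424, 0.2193], 0.94)]
blank 7840 [[0.6401, 0.0483, 0.153], [0.6562, 0.1333, 0.1633], [0.6723, 0.199, 0.1667]] (array([656.3, 123.9]), array([ 33.6, 157. ]), 0.03)
grip 1005 [[0.6437, -0.0515, 0.2342], [0.6563, -0.0382, 0.2404], [0.6682, -0.0299, 0.2421]] (array([656.1, -41.2]), array([23.4, 24.9]), 88.95)
scene blank_red [([0.4601, -0.564, 0.0161], 0.97), ([0.6627, 0.2301, 0.1494], 0.89)]
scene blank_plain [([0.2401, -0.5244, 0.0161], 0.75), ([0.5883, -0.6895, 0.016], 0.59)]
scene head_seat [([0.6612, 0.2464, 0.1492], 0.71)]
scene tail_seat [([0.4416, 0.4089, 0.0016], 0.6), ([0.6565, 0.0192, 0.1488], 0.56)]
scene tail_grip [([0.6583, -0.0448, 0.2235], 0.87)]
blank 724 [[0.6491, 0.0452, 0.1521], [0.6673, 0.1316, 0.1613], [0.67
[... 153 characters left out ...]
6, 0.2416]] (array([661.4, -45.4]), array([26.7, 27.6]), 0.04)
side blank_red [([0.66, 0.2299, 0.1475], 0.89), ([0.4374, 0.4111, 0.0044], 0.65)]
side blank_plain [([0.2358, -0.5253, 0.0168], 0.88), ([0.5897, -0.6904, 0.0171], 0.85)]
side head_seat [([0.6578, 0.2426, 0.1525], 0.78)]
side tail_seat [([0.6581, 0.0189, 0.153], 0.9), ([0.6602, 0.2443, 0.1522], 0.43)]
side tail_grip [([0.6609, -0.0438, 0.2203], 0.96)]
blank 296 [[0.6368, 0.0424, 0.1524], [0.6474, 0.1268, 0.1633], [0.6686, 0.2251, 0.1719]] (array([648.9, 127.8]), array([204.6,  43.4]), 88.78)
grip 130 [[0.6415, -0.0582, 0.2009], [0.6486, -0.0498, 0.227], [0.6683, -0.0272, 0.2459]] (array([655.1, -42.2]), array([32.4, 27.2]), 89.19)
```

View pics/c8.png

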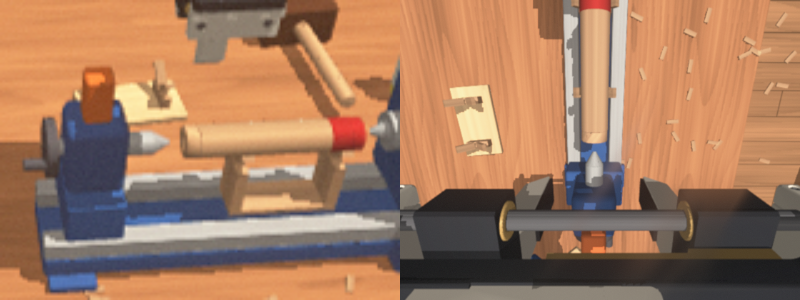

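The blank lies in the cradle with the red end to the headstock and a gap at both cones; the scene crop shows it at (185–365, 137) against the tail tip at (165,142). Next I grasp the orange grip.

>>> {"method": "arm_command", "body": {
  "motion": [
    [65, 0, -43, 0, 0.3, 0, 0],
    [65, 0, -42, 0, 0, 0, 0],
    [65, 30, 0, 0, 0, 0, 0],
    [65, 35, 0, 0, 0, 0, 0],
    [65, 12, 0, 0, 0, 0, 0]
  ],
  "newtons": 40
}}

```text
clock: 17.12
position: [0.6583, -0.0441, 0.3777]
ee_rot: [0.002, 1.574, -0.001]
force: [-0.2, -0.5, -0.1]
width: 0.707
```

>>> {"method": "arm_command", "body": {
  "motion": [
    [15, 0, 0, 0, 0, 0, 0],
    [15, 0, 0, 0, 0, 0, 0],
    [15, 0, 0, 0, 0, 0, 0],
    [15, 0, 0, 0, 0, 0, 0],
    [15, 0, 0, 0, 0, 0, 0]
  ]
}}

```text
clock: 17.75
position: [0.6576, -0.0441, 0.3803]
ee_rot: [0.002, 1.574, -0.001]
force: [-9.7, 0.1, 7.7]
width: 0.281
```

>>> {"method": "arm_command", "body": {
  "motion": [
    [15, 0, 0, 0, 0, 0, 0],
    [15, 0, 0, 0, 0, 0, 0]
  ]
}}

```text
clock: 18.0
position: [0.6576, -0.0441, 0.3803]
ee_rot: [0.002, 1.574, -0.001]
force: [-9.5, -0.5, 8.0]
width: 0.283
```

```bash
python3 - <<'E'
from h import *
delta([.6585,-.044,.381],0)
E
```

```text
pos [ 0.6576 -0.0441  0.3803] yaw -0.11 width 0.283 F [-9.5 -0.5  8. ] clk 18.0
tool shift mm [-0.7  0.1  0.9] turn x -0.11 tool x axis [-3.e-03  2.e-04 -1.e+00]
```

>>> {"method": "arm_command", "body": {
  "motion": [
    [15, -1, 0, -0.8, 0, 0, 0],
    [15, 0, 6, 0, 0, 0, 0],
    [15, 0, 7, 0, 0, 0, 0],
    [15, 0, 7, 0, 0, 0, 0],
    [15, 0, 5, 0, 0, 0, 0]
  ]
}}

```text
clock: 18.62
position: [0.6575, -0.0203, 0.3804]
ee_rot: [0.001, 1.573, -0.004]
force: [-4.6, -5.5, -0.7]
width: 0.281
```

>>> {"method": "arm_command", "body": {
  "motion": [
    [15, 0, 3, 0, 0, 0, 0],
    [15, 0, 3, 0, 0, 0, 0],
    [15, 0, 3, 0, 0, 0, 0],
    [15, 0, 2, 0, 0, 0, 0],
    [15, 0, 0, 0, 0, 0, 0]
  ]
}}

```text
clock: 19.25
position: [0.6575, -0.0093, 0.3804]
ee_rot: [0.001, 1.573, -0.004]
force: [-4.8, -4.6, -1.4]
width: 0.278
```

```bash
python3 - <<'E'
from h import *
F,P=cloud("scene"); G,_=cloud("side")
cv2.imwrite("pics/c9.png",np.hstack([cv2.resize(F[190:310,280:440,::-1],(400,300)),cv2.resize(G[80:200,200:360,::-1],(400,300))]))
E
```

```text
(no output)
```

View pics/c9.png

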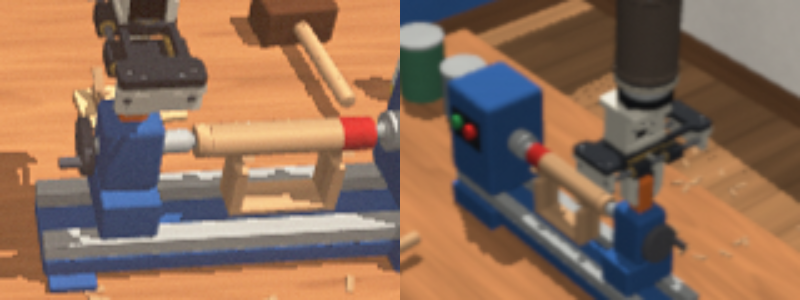

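The tail cone is in the plain end (195,138) and the red end is up against the headstock cone (380,130). Pushing on in small steps while watching the force.

>>> {"method": "arm_command", "body": {
  "motion": [
    [15, 0, 2, 0, 0, 0, 0],
    [15, 0, 2, 0, 0, 0, 0],
    [15, 0, 1.5, 0, 0, 0, 0],
    [15, 0, 1.5, 0, 0, 0, 0],
    [15, 0, 0, 0, 0, 0, 0]
  ]
}}

```text
clock: 19.98
position: [0.6575, -0.0025, 0.3804]
ee_rot: [0.001, 1.573, -0.004]
force: [-4.7, -3.9, -1.0]
width: 0.283
```

>>> {"method": "arm_command", "body": {
  "motion": [
    [15, 0, 1, 0, 0, 0, 0],
    [15, 0, 1, 0, 0, 0, 0],
    [15, 0, 0, 0, 0, 0, 0]
  ]
}}

```text
clock: 20.35
position: [0.6576, -0.0007, 0.3804]
ee_rot: [0.001, 1.573, -0.005]
force: [-4.9, -6.0, -1.6]
width: 0.278
```

>>> {"method": "arm_command", "body": {
  "motion": [
    [15, 0, 1, 0, 0, 0, 0],
    [15, 0, 0, 0, 0, 0, 0]
  ]
}}

```text
clock: 20.6
position: [0.6575, 0.0003, 0.3804]
ee_rot: [0.001, 1.573, -0.005]
force: [-4.6, -6.3, -0.2]
width: 0.284
```

>>> {"method": "arm_command", "body": {
  "motion": [
    [15, 0, 1, 0, 0, 0, 0],
    [15, 0, 0, 0, 0, 0, 0]
  ]
}}

```text
clock: 20.85
position: [0.6576, 0.0012, 0.3804]
ee_rot: [0.001, 1.573, -0.005]
force: [-4.0, -6.0, -1.4]
width: 0.283
```

>>> {"method": "arm_command", "body": {
  "motion": [
    [15, 0, 1, 0, 0, 0, 0],
    [15, 0, 0, 0, 0, 0, 0]
  ]
}}

```text
clock: 21.1
position: [0.6575, 0.002, 0.3804]
ee_rot: [0.001, 1.573, -0.005]
force: [-4.2, -6.7, -0.1]
width: 0.282
```

>>> {"method": "arm_command", "body": {
  "motion": [
    [15, 0, 1, 0, 0, 0, 0],
    [15, 0, 0, 0, 0, 0, 0]
  ]
}}

```text
clock: 21.35
position: [0.6575, 0.0024, 0.3804]
ee_rot: [0.001, 1.573, -0.006]
force: [-4.0, -7.7, -1.5]
width: 0.282
```

>>> {"method": "arm_command", "body": {
  "motion": [
    [15, 0, 1, 0, 0, 0, 0],
    [15, 0, 0, 0, 0, 0, 0]
  ]
}}

```text
clock: 21.6
position: [0.6575, 0.0028, 0.3804]
ee_rot: [0.0, 1.573, -0.007]
force: [-3.9, -9.1, -1.4]
width: 0.28
```

>>> {"method": "arm_command", "body": {
  "motion": [
    [15, 0, 1, 0, 0, 0, 0],
    [15, 0, 0, 0, 0, 0, 0]
  ]
}}

```text
clock: 21.85
position: [0.6576, 0.0032, 0.3803]
ee_rot: [0.0, 1.573, -0.008]
force: [-5.1, -12.1, -0.3]
width: 0.284
```

>>> {"method": "arm_command", "body": {
  "motion": [
    [15, 0, 1.5, 0, 0, 0, 0],
    [15, 0, 0, 0, 0, 0, 0]
  ]
}}

```text
clock: 22.1
position: [0.6576, 0.0037, 0.3803]
ee_rot: [-0.0, 1.573, -0.01]
force: [-6.0, -14.2, -0.5]
width: 0.286
```

>>> {"method": "arm_command", "body": {
  "motion": [
    [15, 0, 1.5, 0, 0, 0, 0],
    [15, 0, 0, 0, 0, 0, 0]
  ]
}}

```text
clock: 22.35
position: [0.6576, 0.0041, 0.3804]
ee_rot: [-0.0, 1.573, -0.012]
force: [-4.7, -17.0, -1.3]
width: 0.282
```

>>> {"method": "arm_command", "body": {
  "motion": [
    [15, 0, 1.5, 0, 0, 0, 0],
    [15, 0, 0, 0, 0, 0, 0]
  ]
}}

```text
clock: 22.6
position: [0.6576, 0.0045, 0.3803]
ee_rot: [-0.001, 1.573, -0.014]
force: [-5.9, -20.0, -1.0]
width: 0.279
```

>>> {"method": "arm_command", "body": {
  "motion": [
    [15, 0, 1.5, 0, 0, 0, 0],
    [15, 0, 0, 0, 0, 0, 0]
  ]
}}

```text
clock: 22.85
position: [0.6576, 0.005, 0.3804]
ee_rot: [-0.001, 1.573, -0.016]
force: [-4.6, -22.5, 1.1]
width: 0.283
```

```bash
python3 - <<'E'
from h import *
delta([.6585,-.044,.381],0)
ims=[]
for c in("scene","side","wrist"):
    F,P=cloud(c); cv2.imwrite(f"pics/{c}10.png",F[:,:,::-1])
    for n in("blank_red","blank_plain","head_seat","tail_seat"): print(c,n,[(np.round(r["point"],4).tolist(),round(r["p"],2)) for r in pinpoint(c,n)[:2]])
    Q=P[box(P,[.62,.08,.155],[.70,.20,.18])]; 
    if len(Q)>9: print("blank top z p95",np.round(np.percentile(Q[:,2],[90,97]),4))
    hsv=cv2.cvtColor(F,cv2.COLOR_RGB2HSV); red,_=masks(F); q=P[red&box(P,[.62,.17,.13],[.70,.27,.18])]
    if len(q)>9: print("red y",np.round(np.percentile(q[:,1],[1,50,99]),4),len(q))
a=cv2.imread("pics/scene10.png")[205:280,315:465]; b=cv2.imread("pics/side10.png")[90:190,230:330]
cv2.imwrite("pics/c10.png",np.hstack([cv2.resize(a,(500,250),interpolation=cv2.INTER_CUBIC),cv2.resize(b,(250,250),interpolation=cv2.INTER_CUBIC)]))
E
```

```text
pos [0.6576 0.005  0.3804] yaw -0.54 width 0.283 F [ -4.6 -22.5   1.1] clk 22.85
tool shift mm [ -0.1 -48.9   1.4] turn x -0.54 tool x axis [-0.0024 -0.0107 -0.9999]
scene blank_red [([0.6603, 0.248, 0.1504], 0.87), ([0.3898, -0.4258, 0.0196], 0.68)]
scene blank_plain [([0.5896, -0.6866, 0.0144], 0.63), ([0.2386, -0.5252, 0.0129], 0.52)]
scene head_seat [([0.6587, 0.2431, 0.1487], 0.72)]
scene tail_seat [([0.6565, 0.0658, 0.1488], 0.79), ([0.4434, 0.4084, 0.0014], 0.64)]
blank top z p95 [0.1659 0.1669]
red y [0.2125 0.2285 0.2445] 153
side blank_red [([0.6556, 0.2469, 0.15], 0.82), ([0.662, 0.0666, 0.1502], 0.71)]
side blank_plain [([0.5867, -0.6881, 0.0199], 0.94), ([0.2337, -0.5274, 0.0131], 0.9)]
side head_seat [([0.6597, 0.2451, 0.1498], 0.78)]
side tail_seat [([0.6569, 0.0672, 0.1495], 0.94), ([0.6579, 0.0051, 0.2204], 0.57)]
blank top z p95 [0.1709 0.1724]
red y [0.2171 0.2282 0.246 ] 42
wrist blank_red []
wrist blank_plain [([0.6606, 0.0674, 0.1516], 0.67)]
wrist head_seat []
wrist tail_seat [([0.6604, 0.0631, 0.1501], 0.98)]
blank top z p95 [0.1671 0.1677]
```

View pics/c10.png

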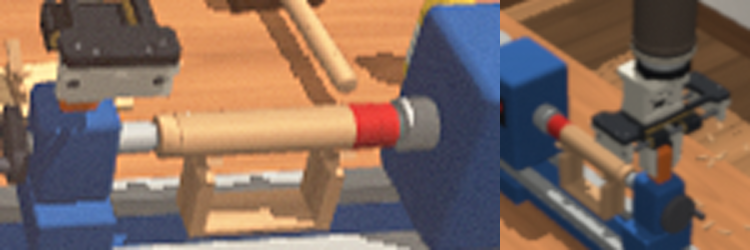

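Both ends show only a short stretch of cone, at (135,137) and (400,120), and the seat-to-seat distance is about 180 mm. Letting go while still pressing forward.

>>> {"method": "arm_command", "body": {
  "motion": [
    [30, 0, 0, 0, 0, 0, 0],
    [45, 0, 0, 0, 0, 0, 0],
    [60, 0, 0, 0, 0, 0, 0],
    [65, 0, 0, 0, 0, 0, 0],
    [65, 0, 0, 0, 0, 0, 0]
  ],
  "newtons": 5
}}

```text
clock: 24.22
position: [0.6582, 0.0131, 0.3808]
ee_rot: [0.001, 1.571, -0.001]
force: [0.7, 0.1, 0.1]
width: 0.69
```

>>> {"method": "arm_command", "body": {
  "motion": [
    [65, -30, 0, 0, 0, 0, 0],
    [65, -40, 0, 0, 0, 0, 0],
    [65, -40, 0, 0, 0, 0, 0],
    [65, 0, 0, -50, 0, 0, 0],
    [65, 0, 0, 0, 0, 0, 0]
  ]
}}

```text
clock: 24.85
position: [0.6055, 0.0129, 0.4911]
ee_rot: [0.001, 1.572, -0.001]
force: [-0.1, -0.0, -0.5]
width: 0.705
```

```bash
python3 - <<'E'
from h import *
delta([.6585,-.044,.381],0)
for c in("scene","side","wrist"):
    F,P=cloud(c); cv2.imwrite(f"pics/{c}11.png",F[:,:,::-1])
    for n in("blank_red","blank_plain","head_seat","tail_seat"): print(c,n,[(np.round(r["point"],4).tolist(),round(r["p"],2)) for r in pinpoint(c,n)[:2]])
    Q=P[box(P,[.62,.08,.155],[.70,.20,.18])]; 
    if len(Q)>9: print("blank top z",np.round(np.percentile(Q[:,2],[90,97]),4))
    red,_=masks(F); q=P[red&box(P,[.62,.17,.13],[.70,.27,.18])]
    if len(q)>9: print("red y",np.round(np.percentile(q[:,1],[1,50,99]),4),len(q))
    if c!="side":   # ridge height along the blank: tilt
        ys=np.arange(.085,.2,.01); zz=[np.nanpercentile(P[box(P,[.62,y-.005,.155],[.70,y+.005,.18])][:,2],95) if box(P,[.62,y-.005,.155],[.70,y+.005,.18]).sum()>5 else np.nan for y in ys]
        print("ridge",np.round(zz,4).tolist())
a=cv2.imread("pics/scene11.png")[205:280,315:465]; b=cv2.imread("pics/side11.png")[90:190,230:330]
cv2.imwrite("pics/c11.png",np.hstack([cv2.resize(a,(500,250),interpolation=cv2.INTER_CUBIC),cv2.resize(b,(250,250),interpolation=cv2.INTER_CUBIC)]))
E
```

```text
pos [0.6055 0.0129 0.4911] yaw -0.09 width 0.705 F [-0.1 -0.  -0.5] clk 24.85
tool shift mm [110.1 -56.8  53.3] turn x -0.09 tool x axis [-1.4e-03  1.0e-04 -1.0e+00]
scene blank_red [([0.6618, 0.2469, 0.1494], 0.86), ([0.3907, -0.4227, 0.0158], 0.75)]
scene blank_plain [([0.5883, -0.6901, 0.0145], 0.85), ([0.6544, 0.0665, 0.1546], 0.82)]
scene head_seat [([0.6613, 0.2442, 0.1475], 0.61)]
scene tail_seat [([0.6547, 0.0688, 0.1496], 0.88)]
blank top z [0.1658 0.1668]
red y [0.2124 0.228  0.244 ] 150
ridge [0.167, 0.1659, 0.1674, 0.1662, 0.1669, 0.166, 0.1654, 0.1655, 0.1661, 0.1659, 0.1666, 0.1662]
side blank_red [([0.3888, -0.4243, 0.0208], 0.78), ([0.658, 0.2517, 0.1484], 0.53)]
side blank_plain [([0.237, -0.5268, 0.0152], 0.76), ([0.6615, 0.0667, 0.152], 0.69)]
side head_seat [([0.6574, 0.2418, 0.1499], 0.6), ([0.6611, 0.0677, 0.1573], 0.27)]
side tail_seat []
blank top z [0.1703 0.1719]
red y [0.2141 0.2258 0.2423] 41
wrist blank_red [([0.6572, 0.0656, 0.1515], 0.73)]
wrist blank_plain [([0.6571, 0.064, 0.1524], 0.85)]
wrist head_seat []
wrist tail_seat []
blank top z [0.167  0.1677]
ridge [0.1673, 0.1673, 0.1673, 0.1675, 0.1673, 0.1677, 0.1675, 0.1673, 0.1674, 0.1676, 0.1651, nan]
```

View pics/c11.png

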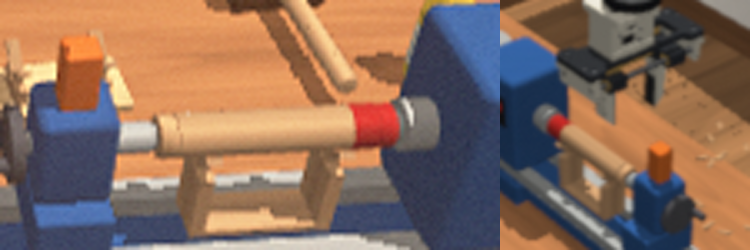

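```bash
python3 -c "
from cell import arm
print(arm.sign_off())"
```

```text
the job is handed in; nothing more can be done
None
```

I handed the job in at about 25 s of the 64 s; the sign-off gives no verdict.

**What I did:** I drew the red-ended blank out of the rack by its protruding end, laid it across the V-block rest and let go. I then lifted it by its middle and laid it in the cradle, red end to the headstock. Last, I slid the tailstock up by the orange grip until the push reached 22.5 N, opened the gripper and backed away.

**What the last checks showed:**
- **Seating:** during the final push the force climbed from 6 N to 22.5 N with little further movement, which is what full seating should feel like.
- **Blank ends:** in the last pictures the red end was at y of about 0.244–0.247 m, against a headstock seat at about 0.244 m. The plain end was at about 0.066 m, against a tailstock seat at 0.066–0.069 m.
- **Level and lift:** the top of the blank is flat to within about 1 mm, at 0.167 m, the height expected on the line of centres. It rose only about 1 mm from the cradle in the depth data. I had no direct measure of the force on the cradle.
- **Robot and other objects:** the tool force is about 0 and the gripper is open and clear. I saw no movement of the blue-ended blank, the glue bottle or the mallet, but did not re-measure them at the end.

**Where the checks disagreed:** the point estimates scatter by 2–5 mm. The side camera put the red end at 0.2517 m (low confidence), and the wrist camera labelled the plain end as the red one. The 4 mm seating tolerance therefore rests mainly on the force rise and the pictures, not on those estimates.

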